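# Pick the T-pieces out of the fittings crate

### The arm

A 7-joint arm with a two-finger parallel gripper is mounted at the origin on the work surface. World frame = base frame: x ahead of the robot, y to its left, z up, the work surface at z = 0. Lengths are in m, angles in rad, forces in N, time in s.
With the tool pointing down it reaches from about 0.425 to 1.025 m from the base axis. Payload 3.6 kg.
Tool frame: the origin (TCP) lies between the finger pads; the fingertips stand 14 mm ahead of it and the grasp point (between the pads) lies 5 mm behind it; z points along the fingers, y is the direction in which the jaws open and shut (so a half turn about z gives the same grasp; the last joint's range is limited). The gripper opens to 85 mm and grips with 20 to 120 N. Pads are 22 mm wide; open, the fingers measure 114 mm over their backs; the gripper's body (76 mm by 85 mm) begins 54 mm behind the grasp point. The pads swing forward as they close: fully open they stand 13 mm farther back than shut.
Start: joints at [1.026, 0.591, 0.048, 1.609, -0.033, 0.943, -0.034], TCP at [0.316, -0.653, 0.245] pointing down, gripper open.
Joint ranges: [-2.69, 2.69], [-0.47, 2.24], [-1.27, 1.36], [0.19, 2.51], [-1.53, 4.68], [0.08, 2.07], [-3.09, 3.09]. Speed limits (rad/s): [2.57, 2.57, 3.14, 3.14, 3.14, 3.14, 3.14].

### API

Orientations are given as a unit quaternion [x, y, z, w].
In Python, from workcell import env gives the robot as it stands.
- The arm moves only by the shell command python3 -m pendant 'ROWS' [FORCE]. ROWS is a JSON object of lists of equal length, an entry for each row: "xyz": the shift along the tool's x, y, z in m, a list of three; "spin": the turn about the tool's z in rad; "claw": the opening, from -1 (shut) to 1 (fully open). A call has 1 to 10 rows; each row shifts and turns the commanded pose from where the row before left it, along the tool's axes as they then stand; what a row does not reach is not made up. A row lasts 1/10 s, in which the tool goes at most 50 mm and 8.59 degrees, less where a joint would pass 70% of its speed; a pose out of reach is approached as far as the arm can. A call with a gripper value outside its range is refused whole. The fingers move at their own pace and stop on an object; FORCE is the grip in N (left out, the last holds). Time passes only in rows, so rows that do not move let the fingers close. It gives the time, the measured TCP pose, the force and the opening at its end, in the units of the state.
- env.observe(): the state, without advancing time (a new reading comes with each control period).
- env.grab_frame(name): name is "side" or "top" or "wrist"; returns the picture (384x512x3 uint8, blue, green, red); there is no depth.
- env.camera_params(name): a dict with "fx", "fy", "cx", "cy" (pixels), "T" (4x4, takes a point from camera to world coordinates). Camera axes: x right, y down, z forward; pixel columns grow to the right and rows downward; lengths in m; the calibration is good to about 2 mm. The wrist camera is an equidistant fisheye: a pixel r from the principal point sees the ray r / f radians off the axis. A picture is of the moment at which its call begins: read the wrist's pose just before it. camera_params takes no time and is no camera call; for the wrist camera it gives the pose at the moment of the call.
- env.finish_job(): hands the job in, once; it reports no verdict.
The state is a dict: "time_s": time; "q": joint angles; "qvel": joint speeds; "joint_torque": joint torques, N m; "eef_pos": TCP position; "orientation": TCP orientation; "force": force on the tool from outside, world axes, zero at the start; "moment": the same for the moment, N m; "gripper_width": opening from 0.0 (shut) to 1.0 (fully open).
Only numpy, scipy, OpenCV 4.12 (cv2) and the standard library are available. Lean on these libraries where they do the work, as an engineer would, in place of code of your own. Each camera call takes 0.05 s, during which the arm holds its last target. There are 200 camera calls.

### The job

The grey crate on the titration bench holds mixed hose fittings. Pick out the two T-pieces and lay one in each of the two empty steel trays, flat on the tray's floor. Leave the other fittings in the crate and in the taken trays where they belong, and do not shift or knock over the bottles, beaker or screwdriver on the bench.

Things in the scene. Friction and masses are not known exactly. Their poses are not given: they have to be found in the camera images.
- t_piece_1: white barbed T-shaped hose fitting, 50 g, all tails round, 20 mm thick: run 80 mm along its x; branch along +y. Origin on the branch axis at half thickness (10 mm over what it lies on): run axis at y -17 mm, branch end at y +33 mm; all of it within 50 mm of the origin. Room for fingers beside the branch. Lies flat in the crate, z up, any yaw, one of six places.
- t_piece_2: white barbed T-shaped hose fitting, 50 g, all tails round, 20 mm thick: run 80 mm along its x; branch along +y. Origin on the branch axis at half thickness (10 mm over what it lies on): run axis at y -17 mm, branch end at y +33 mm; all of it within 50 mm of the origin. Room for fingers beside the branch. Lies flat in the crate, z up, any yaw, one of six places.
- tray_1: square open steel tray, fixed on a 4 mm board, outer 122 x 122 mm, 34 mm high, walls and floor 4 mm (inside 114 x 114 mm). Origin: centre of its underside, 4 mm above the bench; sides along x and y. One of four alike in a 2 x 2 block, places swapped at random. Empty at the start.
- tray_2: square open steel tray, fixed on a 4 mm board, outer 122 x 122 mm, 34 mm high, walls and floor 4 mm (inside 114 x 114 mm). Origin: centre of its underside, 4 mm above the bench; sides along x and y. One of four alike in a 2 x 2 block, places swapped at random. Empty at the start.
- tray_3: square open steel tray, fixed on a 4 mm board, outer 122 x 122 mm, 34 mm high, walls and floor 4 mm (inside 114 x 114 mm). Origin: centre of its underside, 4 mm above the bench; sides along x and y. One of four alike in a 2 x 2 block, places swapped at random. Taken: holds an elbow.
- tray_4: square open steel tray, fixed on a 4 mm board, outer 122 x 122 mm, 34 mm high, walls and floor 4 mm (inside 114 x 114 mm). Origin: centre of its underside, 4 mm above the bench; sides along x and y. One of four alike in a 2 x 2 block, places swapped at random. Taken: holds a straight coupler.
- crate: low open grey plastic crate, fixed: 260 mm along its x, 370 mm along its y, 45 mm high, walls and floor 5 mm thick. Origin at the centre of its underside, on the bench. It stands on the left with the trays on the right, or the other way round.
- elbow: white barbed hose fitting, tails round and 20 mm thick, L-shaped, two tails of 55 mm at right angles along +x and +y from the corner; origin 20 mm in x and y inside the corner. Origin at half thickness (10 mm above the surface it lies flat on); z up as it starts; yaw anything. Starts in the crate and stays there.
- cross: white barbed hose fitting, tails round and 20 mm thick, X-shaped, four tails of 42 mm at right angles along x and y; origin at the crossing. Origin at half thickness (10 mm above the surface it lies flat on); z up as it starts; yaw anything. Starts in the crate and stays there.
- y_piece: white barbed hose fitting, tails round and 20 mm thick, Y-shaped, three tails of 45 mm, one along -y and two towards +y, 64 degrees apart; origin at the joint. Origin at half thickness (10 mm above the surface it lies flat on); z up as it starts; yaw anything. Starts in the crate and stays there.
- coupler: white barbed hose fitting, tails round and 20 mm thick, straight, 90 mm along x, with two hexagonal collars 24 mm over flats near its middle, on which it rests; origin at its centre, 12 mm above the surface. Starts in the crate and stays there.
- tray_elbow: white barbed hose fitting, tails round and 20 mm thick, L-shaped like the elbow in the crate, lying in tray_3; it stays there. Origin 20 mm in x and y inside the corner, at half thickness.
- tray_coupler: white barbed hose fitting, tails round and 20 mm thick, straight like the coupler in the crate, lying in tray_4; it stays there. Origin at its centre.
- dropper_1: white dropper bottle, 34 mm across, 78 mm high, standing on the bench beyond the crate and trays; bystander. Origin under its centre.
- dropper_2: white dropper bottle, 34 mm across, 78 mm high, standing on the left of the bench; bystander. Origin under its centre.
- amber_bottle: brown glass bottle, 72 mm across, 150 mm high, standing at the far side; bystander. Origin under its centre.
- beaker: glass beaker, 70 mm across, 85 mm high, standing at the far side; bystander. Origin under its centre.
- screwdriver: screwdriver 180 mm long, lying along x on the right of the bench; bystander.

How it is judged:
By the outcome, as a careful person would: the job done as asked, in the order asked, and still so for the second after the job is handed in, with the robot touching nothing.
It also fails if it takes over 58 s, if anything falls off the work surface, if the arm or the gripper's body presses on something with over 40 N, if the wrist force passes 120 N, or if a joint passes its speed limit or range.

## Working session

There is one attempt and no reset: what is moved stays moved. The work goes in short steps, Python scripts to look and compute and a shell command to move; the robot and the scene stay as the last step left them, time stands still between calls to the robot, and variables do not carry over. Pictures are saved under pics/ and viewed, about 8 in all and at most 12, crops included, and the job is handed in when it is done.

```bash
ls; mkdir -p pics
python3 - <<'E'
from workcell import env
import cv2
s=env.observe();print({k:s[k] for k in('time_s','eef_pos','orientation','gripper_width','force')})
for n in('top','side'):
    p=env.camera_params(n);print(n,p)
    cv2.imwrite(f'pics/{n}0.png',cv2.resize(env.grab_frame(n),(800,600),interpolation=cv2.INTER_CUBIC))
E
```

```text
pics
{'time_s': 0.0, 'eef_pos': array([ 0.31552263, -0.65183813,  0.24413786]), 'orientation': array([ 9.74692764e-01,  2.23545782e-01, -3.22409678e-04, -1.09356864e-03]), 'gripper_width': 0.9993096283819832, 'force': array([0.8502266 , 0.52872639, 0.15670482])}
top {'fx': 414.1220829198482, 'fy': 414.1220829198482, 'cx': 251.8789771064615, 'cy': 192.53915320153436, 'T': array([[ 9.15532372e-04, -9.88277819e-01,  1.52663405e-01,
         4.00170089e-01],
       [-9.99675350e-01, -4.79175754e-03, -2.50246780e-02,
         1.99142834e-02],
       [ 2.54628602e-02, -1.52590932e-01, -9.87961361e-01,
         1.31511851e+00],
       [ 0.00000000e+00,  0.00000000e+00,  0.00000000e+00,
         1.00000000e+00]])}
side {'fx': 380.71768275034606, 'fy': 380.71768275034606, 'cx': 258.72565850881335, 'cy': 196.89115440268424, 'T': array([[ 0.97588531, -0.10197027,  0.19300237,  0.37695992],
       [-0.21787088, -0.50938204,  0.83250359, -0.96094279],
       [ 0.01342133, -0.85447762, -0.5193148 ,  0.67281634],
       [ 0.        ,  0.        ,  0.        ,  1.        ]])}
```

View pics/top0.png

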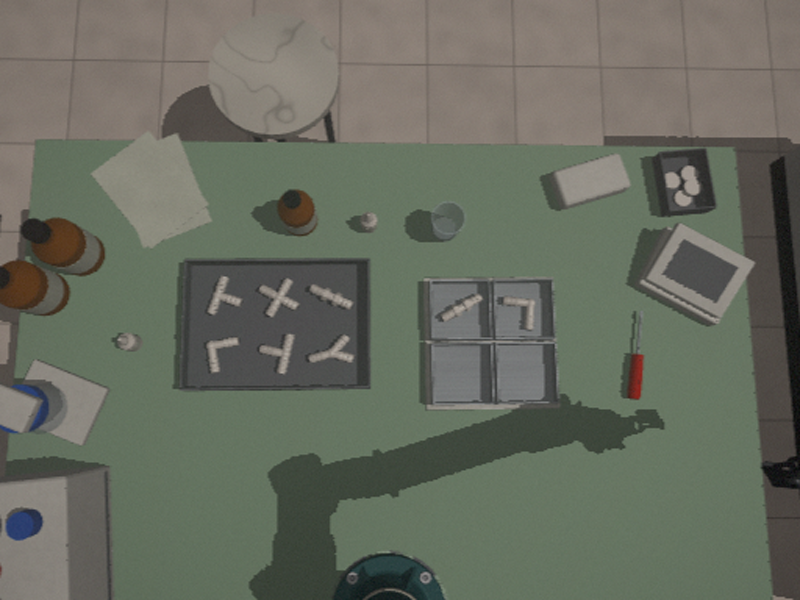

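The crate is on the left. The T-pieces are at about (222,296) and (278,353), the empty trays are the near pair at about (460,373) and (524,373), and the taken trays are the far pair. Next I'll enlarge the two T-pieces and the trays.

```bash
cat > h.py <<'E'
import numpy as np,cv2
from workcell import env
from scipy.spatial.transform import Rotation as R
def px2w(n,u,v,z):
    p=env.camera_params(n);T=p['T']
    d=T[:3,:3]@np.array([(u-p['cx'])/p['fx'],(v-p['cy'])/p['fy'],1])
    return T[:3,3]+d*(z-T[2,3])/d[2]
def w2px(n,X):
    p=env.camera_params(n);c=np.linalg.inv(p['T'])@np.append(X,1)
    return p['fx']*c[0]/c[2]+p['cx'],p['fy']*c[1]/c[2]+p['cy']
E
python3 - <<'E'
from h import *
a=env.grab_frame('top')
A=a[172:244,126:196];B=a[172:264,268:360]
A=cv2.resize(A,(490,504),interpolation=cv2.INTER_CUBIC)  # x7
B=cv2.resize(B,None,fx=3.3,fy=3.3,interpolation=cv2.INTER_CUBIC)
o=np.zeros((504,490+B.shape[1],3),np.uint8);o[:,:490]=A;o[:B.shape[0],490:]=B
cv2.imwrite('pics/crop1.png',o);print(o.shape)
E
```

```text
(504, 794, 3)
```

View pics/crop1.png

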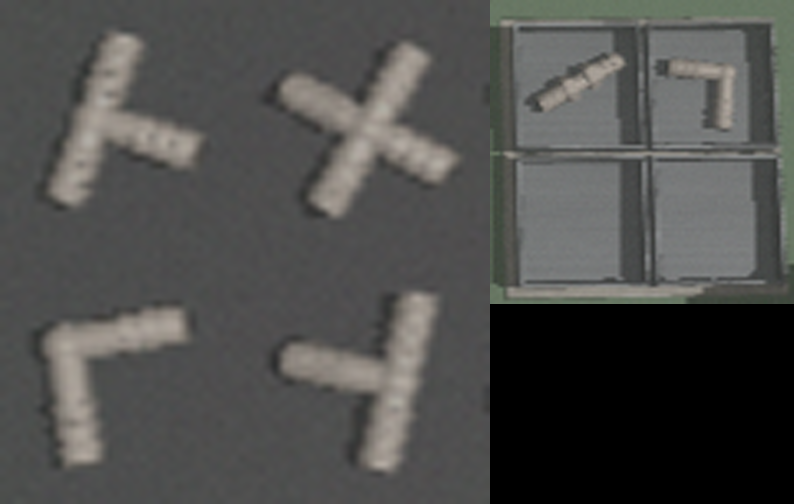

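```bash
cat >> h.py <<'E'
def go(x,y,z,yawj=None):
    "rows hint: shift in tool axes, then spin (jaw axis yaw wanted, mod pi)"
    s=env.observe();r=R.from_quat(s['orientation']).as_matrix()
    print('t',s['time_s'],'at',s['eef_pos'].round(4),'q1,q7',s['q'][[0,6]].round(2),'grip',round(s['gripper_width'],3),'F',s['force'].round(1),'tilt',r[:,2].round(3))
    print('shift now:',(r.T@(np.array([x,y,z])-s['eef_pos'])).round(4))
    if yawj is not None:
        c=np.arctan2(r[1,1],r[0,1]);d=(yawj-c+np.pi/2)%np.pi-np.pi/2
        print('spin',round(-d,3)); a=d
        Rn=R.from_euler('z',a).as_matrix()@r
        print('shift after spin:',(Rn.T@(np.array([x,y,z])-s['eef_pos'])).round(4))
E
python3 - <<'E'
from h import *
f=lambda u,v,z=.02:px2w('top',126+(u+.5)/7-.5,172+(v+.5)/7-.5,z)
for n,r1,r2,b in(('A',(125,36),(66,203),(200,147)),('B',(418,295),(380,468),(282,358))):
    r1,r2,b=[f(*q)[:2] for q in(r1,r2,b)]
    m=(r1+r2)/2;x=(r1-r2);d=x/np.linalg.norm(x);nn=np.array([-d[1],d[0]]);nn*=np.sign(nn@(b-m))
    print(n,'run',m.round(4),'len',np.linalg.norm(x).round(4),'branch',np.linalg.norm(b-m).round(4),'grasp',(m+30e-3*nn).round(4),'jaw yaw',np.arctan2(*d[::-1]).round(3),'branch yaw',np.arctan2(*nn[::-1]).round(3),np.arctan2(*(b-m)[::-1]).round(3))
g=lambda u,v:px2w('top',268+(u-490+.5)/3.3-.5,172+(v+.5)/3.3-.5,.038)[:2].round(4)
for q in((648,152),(510,153),(778,153),(645,21),(652,284)):print('rim',g(*q))
go(.52,-.1,.2)
E
```

```text
A run [0.6112 0.3418] len 0.0797 branch 0.0488 grasp [0.6024 0.3131] jaw yaw -0.295 branch yaw -1.866 -1.829
B run [0.4938 0.2028] len 0.0783 branch 0.0531 grasp [0.4995 0.2323] jaw yaw -0.19 branch yaw 1.381 1.379
rim [ 0.5194 -0.2102]
rim [ 0.518  -0.0801]
rim [ 0.5189 -0.3333]
rim [ 0.6448 -0.2101]
rim [ 0.3967 -0.2111]
t 0.15 at [ 0.3156 -0.652   0.2444] q1,q7 [ 1.03 -0.03] grip 1.004 F [0.6 0.2 0.3] tilt [-0.001  0.002 -1.   ]
shift now: [ 0.4245 -0.4077  0.0451]
```

```bash
python3 -m pendant '{"xyz":[[0.035,-0.034,0.003],[0.035,-0.034,0.003],[0.035,-0.034,0.003],[0.035,-0.034,0.003],[0.035,-0.034,0.003],[0.035,-0.034,0.003],[0.035,-0.034,0.003],[0.035,-0.034,0.003],[0.035,-0.034,0.003],[0.035,-0.034,0.003]],"spin":[0,0,0,0,0,0,0,0,0,0],"claw":[0.2,0.2,0.2,0.2,0.2,0.2,0.2,0.2,0.2,0.2]}' 40; python3 -c "
from h import *
go(.4995,.2323,.15,-.19)"
```

```text
time_s: 1.15
eef_pos: [0.4831, -0.1922, 0.2152]
orientation: [0.975, 0.223, 0.0, 0.0]
force: [0.6, -1.0, 0.1]
gripper_width: 0.597
t 1.15 at [ 0.4831 -0.1922  0.2152] q1,q7 [ 0.29 -0.83] grip 0.597 F [ 0.6 -1.   0.1] tilt [ 0. -0. -1.]
shift now: [ 0.1997 -0.3749  0.0652]
spin -0.93
shift after spin: [ 0.4199 -0.064   0.0652]
```

```bash
python3 -m pendant '{"xyz":[[0.022,-0.042,0.005],[0.022,-0.042,0.005],[0.022,-0.042,0.005],[0.022,-0.042,0.005],[0.022,-0.042,0.005],[0.022,-0.042,0.005],[0.022,-0.042,0.005],[0.022,-0.042,0.005],[0.022,-0.042,0.005]],"spin":[0,0,0,0,0,0,0,0,0],"claw":[0.2,0.2,0.2,0.2,0.2,0.2,0.2,0.2,0.2]}'
python3 -m pendant '{"xyz":[[0,0,0],[0,0,0],[0,0,0],[0,0,0],[0,0,0],[0,0,0],[0,0,0],[0,0,0]],"spin":[-0.133,-0.133,-0.133,-0.133,-0.133,-0.133,-0.133,0],"claw":[0.2,0.2,0.2,0.2,0.2,0.2,0.2,0.2]}'; python3 -c "
from h import *
go(.4995,.2323,.15,-.19)
print(env.camera_params('wrist'))
cv2.imwrite('pics/w1.png',cv2.resize(env.grab_frame('wrist'),(800,600),interpolation=cv2.INTER_CUBIC))"
```

```text
time_s: 2.05
eef_pos: [0.496, 0.2343, 0.17]
orientation: [0.975, 0.224, -0.0, 0.0]
force: [0.5, 0.0, -0.5]
gripper_width: 0.602
time_s: 2.85
eef_pos: [0.4962, 0.2322, 0.1701]
orientation: [0.771, 0.637, -0.0, -0.0]
force: [-0.2, -0.9, -0.7]
gripper_width: 0.598
t 2.85 at [0.4962 0.2322 0.1701] q1,q7 [-0.3  -0.94] grip 0.598 F [-0.2 -0.9 -0.7] tilt [-0.001  0.    -1.   ]
shift now: [0.0008 0.0032 0.0201]
spin 0.0
shift after spin: [0.0008 0.0032 0.0201]
{'fx': 297.3186396354542, 'fy': 297.3186396354542, 'cx': 250.88950242925176, 'cy': 189.94067909180754, 'T': array([[ 9.82054069e-01, -1.80950112e-01, -5.31682438e-02,
         5.09735195e-01],
       [-1.88597712e-01, -9.43471129e-01, -2.72567664e-01,
         3.00965169e-01],
       [-8.41553726e-04,  2.77703593e-01, -9.60666439e-01,
         2.97670988e-01],
       [ 0.00000000e+00,  0.00000000e+00,  0.00000000e+00,
         1.00000000e+00]])}
```

View pics/w1.png

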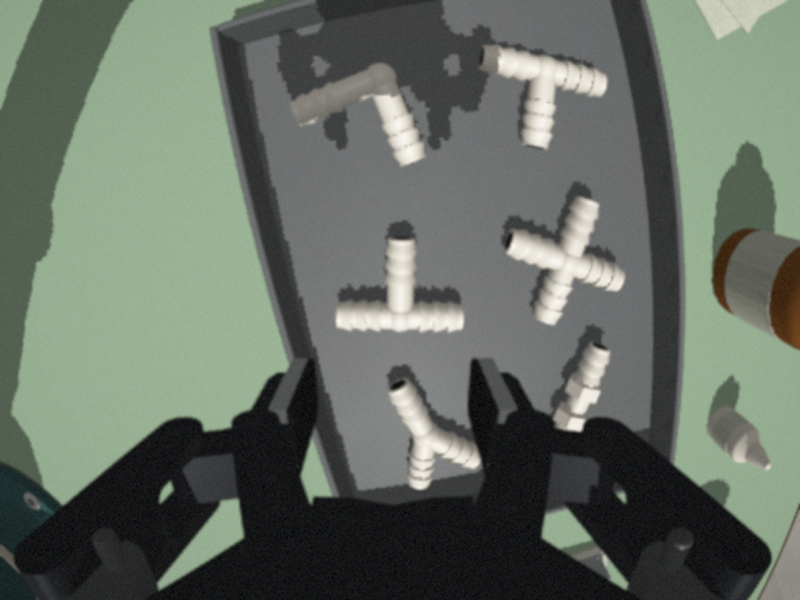

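The wrist view confirms both T's. The near one has run ends at (338,318) and (462,318) and branch end at (400,236); the far one has run ends at (488,58) and (605,84) and branch end at (537,146). I'll convert these to positions as a cross-check.

```bash
cat >> h.py <<'E'
def wr(u,v,z):
    p=env.camera_params('wrist');T=p['T'];u=(u+.5)/1.5625-.5;v=(v+.5)/1.5625-.5
    a=np.array([(u-p['cx'])/p['fx'],(v-p['cy'])/p['fy']]);r=np.linalg.norm(a)
    d=T[:3,:3]@np.append(a/r*np.sin(r),np.cos(r))
    return (T[:3,3]+d*(z-T[2,3])/d[2])[:2]
def tee(n,r1,r2,b,z):
    r1,r2,b=[wr(*q,z) for q in(r1,r2,b)]
    m=(r1+r2)/2;x=(r1-r2);d=x/np.linalg.norm(x);nn=np.array([-d[1],d[0]]);nn*=np.sign(nn@(b-m))
    print(n,'run',m.round(4),'len',np.linalg.norm(x).round(4),'branch',np.linalg.norm(b-m).round(4),'origin',(m+.017*nn).round(4),'grasp',(m+30e-3*nn).round(4),'jaw yaw',np.arctan2(*d[::-1]).round(3),'branch',np.arctan2(*(b-m)[::-1]).round(3))
E
python3 -c "
from h import *
tee('B',(338,318),(462,318),(400,236),.017)
tee('A',(486,57),(605,84),(537,146),.017)
go(.4995,.2323,.15,-.19)"
```

```text
B run [0.4964 0.2067] len 0.0796 branch 0.0527 origin [0.4997 0.2234] grasp [0.5022 0.2361] jaw yaw 2.949 branch 1.384
A run [0.6161 0.3461] len 0.0794 branch 0.0498 origin [0.6109 0.3299] grasp [0.607  0.3176] jaw yaw 2.831 branch -1.906
t 2.9 at [0.4962 0.2322 0.1701] q1,q7 [-0.3  -0.94] grip 0.597 F [-0.8  0.1 -0.4] tilt [-0.001  0.    -1.   ]
shift now: [0.0007 0.0032 0.0201]
spin -0.002
shift after spin: [0.0007 0.0032 0.0201]
```

```bash
python3 -m pendant '{"xyz":[[0.003,0.0043,0.03],[0,0,0.035],[0,0,0.035],[0,0,0.03],[0,0,0.01],[0,0,0.006],[0,0,0]],"spin":[0,0,0,0,0,0,0],"claw":[0.2,0.2,0.2,0.2,0.2,0.2,0.2]}'; python3 -c "
from h import *
go(.501,.2342,.022,-.19)"
```

```text
time_s: 3.6
eef_pos: [0.5013, 0.2348, 0.0244]
orientation: [0.771, 0.637, 0.0, 0.0]
force: [-0.2, 0.0, 0.0]
gripper_width: 0.601
t 3.6 at [0.5013 0.2348 0.0244] q1,q7 [-0.4  -1.04] grip 0.601 F [-0.2  0.   0. ] tilt [ 0. -0. -1.]
shift now: [-0.0007 -0.0002  0.0024]
spin 0.0
shift after spin: [-0.0007 -0.0002  0.0024]
```

```bash
python3 -m pendant '{"xyz":[[0,0,0.002],[0,0,0],[0,0,0],[0,0,0],[0,0,0],[0,0,0],[0,0,0],[0,0,0]],"spin":[0,0,0,0,0,0,0,0],"claw":[0.2,-1,-1,-1,-1,-1,-1,-1]}' 40
python3 -m pendant '{"xyz":[[0,0,-0.01],[0,0,-0.03],[0,0,-0.04],[0,0,-0.04],[0,0,0]],"spin":[0,0,0,0,0],"claw":[-1,-1,-1,-1,-1]}'; python3 -c "
from h import *
go(.48,-.147,.14,1.381)
cv2.imwrite('pics/w2.png',cv2.resize(env.grab_frame('wrist'),(800,600),interpolation=cv2.INTER_CUBIC)[150:])"
```

```text
time_s: 4.4
eef_pos: [0.5016, 0.2348, 0.0233]
orientation: [0.771, 0.637, 0.001, 0.0]
force: [-1.2, 0.2, 6.1]
gripper_width: 0.218
time_s: 4.9
eef_pos: [0.5041, 0.2364, 0.1478]
orientation: [0.771, 0.637, 0.005, 0.001]
force: [0.1, 0.1, -1.2]
gripper_width: 0.218
t 4.9 at [0.5041 0.2364 0.1478] q1,q7 [-0.31 -0.97] grip 0.218 F [ 0.1  0.1 -1.2] tilt [ 0.009  0.005 -1.   ]
shift now: [-0.3812  0.0484  0.0055]
spin -1.57
shift after spin: [-0.0487 -0.3811  0.0043]
```

View pics/w2.png

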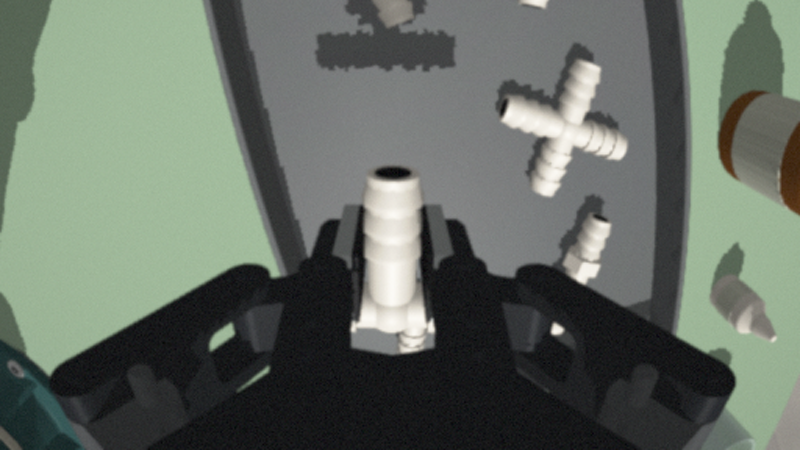

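```bash
python3 -c "
from h import *
s=env.observe();r=R.from_quat(s['orientation']).as_matrix()
t=wr(394,322,.142);print('tip from tcp in tool xy',(r.T@(np.append(t,.142)-s['eef_pos'])).round(4))
go(.46,-.134,.10)"
```

```text
tip from tcp in tool xy [0.0244 0.0007 0.0036]
t 4.95 at [0.5028 0.2355 0.1455] q1,q7 [-0.31 -0.97] grip 0.216 F [0.1 0.1 0. ] tilt [ 0.006  0.003 -1.   ]
shift now: [-0.3711  0.0273  0.0441]
```

```bash
python3 -m pendant '{"xyz":[[-0.046,0.003,0.002],[-0.046,0.003,0.002],[-0.046,0.003,0.002],[-0.046,0.003,0.002],[-0.046,0.003,0.002],[-0.046,0.003,0.002],[-0.046,0.003,0.002],[-0.046,0.003,0.002],[0,0,0]],"spin":[0,0,0,0,0,0,0,0,0],"claw":[-1,-1,-1,-1,-1,-1,-1,-1,-1]}'; python3 -c "
from h import *
go(.46,-.134,.05,-.19)
cv2.imwrite('pics/w3.png',cv2.resize(env.grab_frame('wrist'),(800,600),interpolation=cv2.INTER_CUBIC))"
```

```text
time_s: 5.85
eef_pos: [0.4521, -0.1392, 0.1249]
orientation: [0.775, 0.632, -0.003, -0.0]
force: [0.3, 0.3, -1.0]
gripper_width: 0.213
t 5.85 at [ 0.4521 -0.1392  0.1249] q1,q7 [ 0.43 -0.35] grip 0.213 F [ 0.3  0.3 -1. ] tilt [-0.005 -0.003 -1.   ]
shift now: [0.007  0.0071 0.0749]
spin -0.012
shift after spin: [0.0069 0.0071 0.0749]
```

View pics/w3.png

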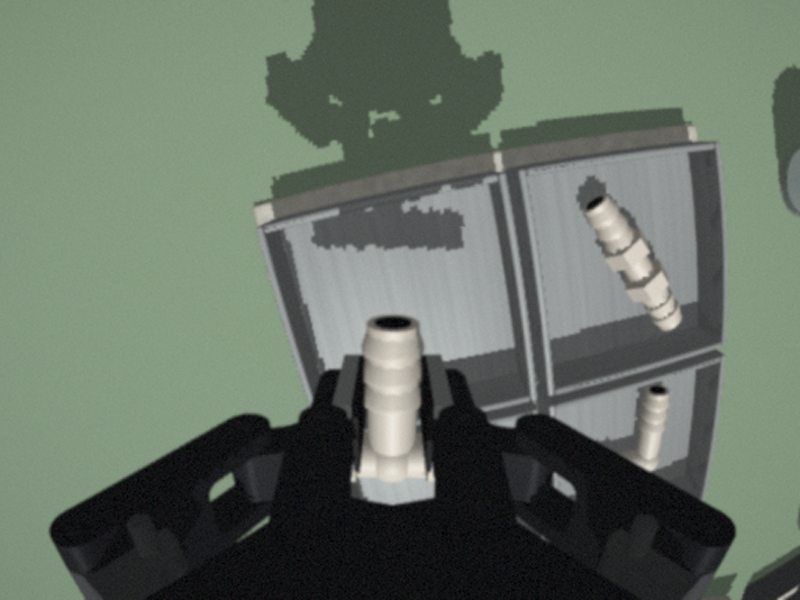

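The T is held straight in the jaws, above the empty left tray. The tray's rim corners are at (265,228), (510,176) and (542,402).

```bash
python3 -c "
from h import *
for q in((265,228),(510,176),(542,402),(717,145),(721,353)):print(wr(*q,.038).round(4))
go(.459,-.138,.05,-.19)"
```

```text
[ 0.4019 -0.0822]
[ 0.52   -0.0808]
[ 0.5229 -0.202 ]
[ 0.6435 -0.0782]
[ 0.6441 -0.2017]
t 5.9 at [ 0.4533 -0.1354  0.1252] q1,q7 [ 0.42 -0.35] grip 0.211 F [ 0.9  1.1 -1.4] tilt [-0.003 -0.001 -1.   ]
shift now: [-0.0013  0.0064  0.0751]
spin -0.008
shift after spin: [-0.0013  0.0064  0.0751]
```

```bash
python3 -m pendant '{"xyz":[[0.002,0.008,0.02],[0,0,0.03],[0,0,0.025],[0,0,0.01],[0,0,0.005],[0,0,0.005],[0,0,0]],"spin":[0,0,0,0,0,0,0],"claw":[-1,-1,-1,-1,-1,-1,-1]}'; python3 -c "
from h import *
go(.4617,-.135,.0265,-.19)"
```

```text
time_s: 6.6
eef_pos: [0.464, -0.1306, 0.0314]
orientation: [0.77, 0.637, 0.0, 0.0]
force: [0.2, 0.4, -0.6]
gripper_width: 0.214
t 6.6 at [ 0.464  -0.1306  0.0314] q1,q7 [ 0.29 -0.45] grip 0.214 F [ 0.2  0.4 -0.6] tilt [ 0.  0. -1.]
shift now: [-0.0048 -0.0014  0.0049]
spin 0.002
shift after spin: [-0.0048 -0.0014  0.0049]
```

```bash
python3 -m pendant '{"xyz":[[-0.004,-0.001,0.002],[0,0,0.002],[0,0,0.001],[0,0,0],[0,0,0],[0,0,0],[0,0,0],[0,0,0]],"spin":[0,0,0,0,0,0,0,0],"claw":[-1,-1,-1,-1,-0.1,-0.1,-0.1,-0.1]}'; python3 -m pendant '{"xyz":[[0,0,-0.01],[0,0,-0.03],[0,0,-0.04],[0,0,-0.04],[0,0,0]],"spin":[0,0,0,0,0],"claw":[-0.1,-0.1,-0.1,-0.1,-0.1]}'; python3 -c "
from h import *
cv2.imwrite('pics/w4.png',cv2.resize(env.grab_frame('wrist'),(800,600),interpolation=cv2.INTER_CUBIC))
go(.6045,.3155,.16,-.30)"
```

```text
time_s: 7.4
eef_pos: [0.4621, -0.1346, 0.0263]
orientation: [0.771, 0.637, 0.0, 0.0]
force: [-0.1, 0.4, 0.6]
gripper_width: 0.448
time_s: 7.9
eef_pos: [0.465, -0.1352, 0.1513]
orientation: [0.771, 0.637, 0.003, 0.004]
force: [0.7, -0.6, 1.0]
gripper_width: 0.449
t 7.95 at [ 0.4637 -0.1352  0.1494] q1,q7 [ 0.46 -0.33] grip 0.452 F [ 0.5 -0.4 -0.7] tilt [ 0.006 -0.002 -1.   ]
shift now: [ 0.4691  0.0534 -0.0106]
spin 0.11
shift after spin: [ 0.4722  0.0014 -0.0109]
```

View pics/w4.png

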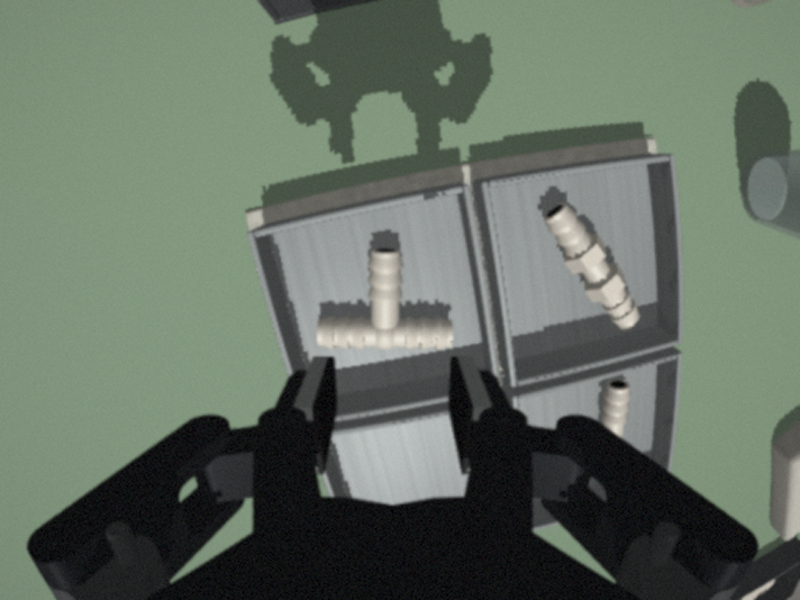

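T-piece 1 lies flat in its tray, around (385,300). Now for the second one.

```bash
python3 -m pendant '{"xyz":[[0,0,-0.01],[0.047,0.0005,0],[0.047,0.0005,0],[0.047,0.0005,0],[0.047,0.0005,0],[0.047,0.0005,0],[0.047,0.0005,0],[0.047,0.0005,0],[0.047,0.0005,0],[0.047,0.0005,0]],"spin":[0.11,0,0,0,0,0,0,0,0,0],"claw":[0.2,0.2,0.2,0.2,0.2,0.2,0.2,0.2,0.2,0.2]}'; python3 -m pendant '{"xyz":[[0.025,0,0],[0.025,0,0],[0,0,0]],"spin":[0,0,0],"claw":[0.2,0.2,0.2]}';python3 -c "
from h import *
go(.607,.318,.10,-.30)
cv2.imwrite('pics/w5.png',cv2.resize(env.grab_frame('wrist'),(800,600),interpolation=cv2.INTER_CUBIC))"
```

```text
time_s: 8.95
eef_pos: [0.5903, 0.2695, 0.1551]
orientation: [0.804, 0.594, -0.001, 0.0]
force: [0.8, 0.4, 0.0]
gripper_width: 0.598
time_s: 9.25
eef_pos: [0.6047, 0.3212, 0.1554]
orientation: [0.803, 0.596, 0.001, -0.002]
force: [-1.3, 0.9, 0.5]
gripper_width: 0.597
t 9.25 at [0.6047 0.3212 0.1554] q1,q7 [-0.35 -1.08] grip 0.597 F [-1.3  0.9  0.5] tilt [-0.001  0.003 -1.   ]
shift now: [-0.0025  0.0032  0.0554]
spin 0.006
shift after spin: [-0.0025  0.0032  0.0554]
```

View pics/w5.png

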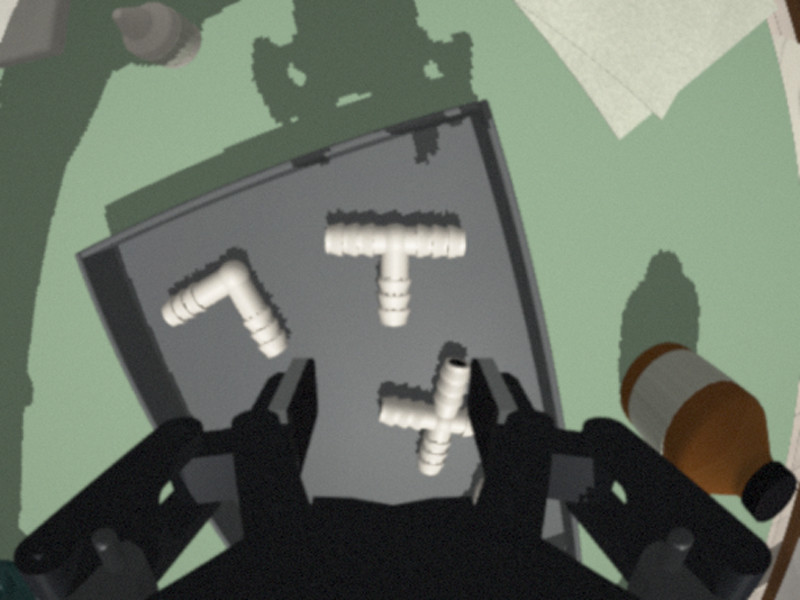

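The T's run ends are at (327,240) and (465,242), and its branch end is at (395,325).

```bash
python3 -c "
from h import *
tee('A',(327,240),(465,242),(395,325),.016)
go(.607,.318,.023,-.30)"
```

```text
A run [0.6144 0.3432] len 0.0806 branch 0.0518 origin [0.6092 0.327 ] grasp [0.6052 0.3146] jaw yaw 2.832 branch -1.877
t 9.3 at [0.6044 0.3179 0.1551] q1,q7 [-0.35 -1.08] grip 0.604 F [-0.3  0.6  0.5] tilt [-0.002 -0.    -1.   ]
shift now: [0.0009 0.0027 0.1321]
spin 0.004
shift after spin: [0.0009 0.0027 0.1321]
```

```bash
python3 -m pendant '{"xyz":[[-0.0024,0.0024,0.03],[0,0,0.035],[0,0,0.035],[0,0,0.02],[0,0,0.01],[0,0,0],[0,0,0]],"spin":[0,0,0,0,0,0,0],"claw":[0.2,0.2,0.2,0.2,0.2,0.2,0.2]}'; python3 -c "
from h import *
go(.606,.315,.023,-.30)"
```

```text
time_s: 10.0
eef_pos: [0.6077, 0.3125, 0.027]
orientation: [0.805, 0.594, 0.0, 0.0]
force: [-0.1, -0.2, -0.4]
gripper_width: 0.602
t 10.0 at [0.6077 0.3125 0.027 ] q1,q7 [-0.39 -1.13] grip 0.602 F [-0.1 -0.2 -0.4] tilt [ 0.001 -0.    -1.   ]
shift now: [ 0.0019 -0.0023  0.004 ]
spin 0.0
shift after spin: [ 0.0019 -0.0023  0.004 ]
```

```bash
python3 -m pendant '{"xyz":[[0.002,-0.002,0.003],[0,0,0],[0,0,0],[0,0,0],[0,0,0],[0,0,0],[0,0,0],[0,0,0]],"spin":[0,0,0,0,0,0,0,0],"claw":[0.2,0.2,-1,-1,-1,-1,-1,-1]}' 40
python3 -m pendant '{"xyz":[[0,0,-0.01],[0,0,-0.03],[0,0,-0.04],[0,0,-0.04],[0,0,0]],"spin":[0,0,0,0,0],"claw":[-1,-1,-1,-1,-1]}'; python3 -c "
from h import *
go(.462,-.278,.13,-.30)"
```

```text
time_s: 10.8
eef_pos: [0.606, 0.3157, 0.0239]
orientation: [0.805, 0.594, 0.0, 0.0]
force: [-1.4, -0.7, 5.9]
gripper_width: 0.213
time_s: 11.3
eef_pos: [0.6096, 0.318, 0.1498]
orientation: [0.805, 0.594, 0.006, 0.0]
force: [-0.1, 0.4, -0.4]
gripper_width: 0.217
t 11.3 at [0.6096 0.318  0.1498] q1,q7 [-0.35 -1.08] grip 0.217 F [-0.1  0.4 -0.4] tilt [ 0.01   0.006 -1.   ]
shift now: [-0.6132  0.0346  0.0145]
spin 0.001
shift after spin: [-0.6132  0.035   0.0145]
```

```bash
python3 -m pendant '{"xyz":[[-0.047,0.0024,0],[-0.047,0.0024,0],[-0.047,0.0024,0],[-0.047,0.0024,0],[-0.047,0.0024,0],[-0.047,0.0024,0],[-0.047,0.0024,0],[-0.047,0.0024,0],[-0.047,0.0024,0],[-0.047,0.0024,0]],"spin":[0,0,0,0,0,0,0,0,0,0],"claw":[-1,-1,-1,-1,-1,-1,-1,-1,-1,-1]}'; python3 -m pendant '{"xyz":[[-0.046,0.002,0],[-0.046,0.002,0],[-0.046,0.002,0],[0,0,0],[0,0,0]],"spin":[0,0,0,0,0],"claw":[-1,-1,-1,-1,-1]}';python3 -c "
from h import *
go(.457,-.28,.05,-.30)
cv2.imwrite('pics/w6.png',cv2.resize(env.grab_frame('wrist'),(800,600),interpolation=cv2.INTER_CUBIC))"
```

```text
time_s: 12.3
eef_pos: [0.4894, -0.1424, 0.143]
orientation: [0.804, 0.594, -0.0, -0.0]
force: [1.4, -0.4, -1.0]
gripper_width: 0.214
time_s: 12.8
eef_pos: [0.4544, -0.2758, 0.1428]
orientation: [0.806, 0.592, -0.0, -0.0]
force: [-0.2, -0.2, -0.9]
gripper_width: 0.213
t 12.8 at [ 0.4544 -0.2758  0.1428] q1,q7 [ 0.71 -0.16] grip 0.213 F [-0.2 -0.2 -0.9] tilt [-0.001  0.    -1.   ]
shift now: [-0.0032  0.0038  0.0928]
spin -0.003
shift after spin: [-0.0032  0.0038  0.0928]
```

View pics/w6.png

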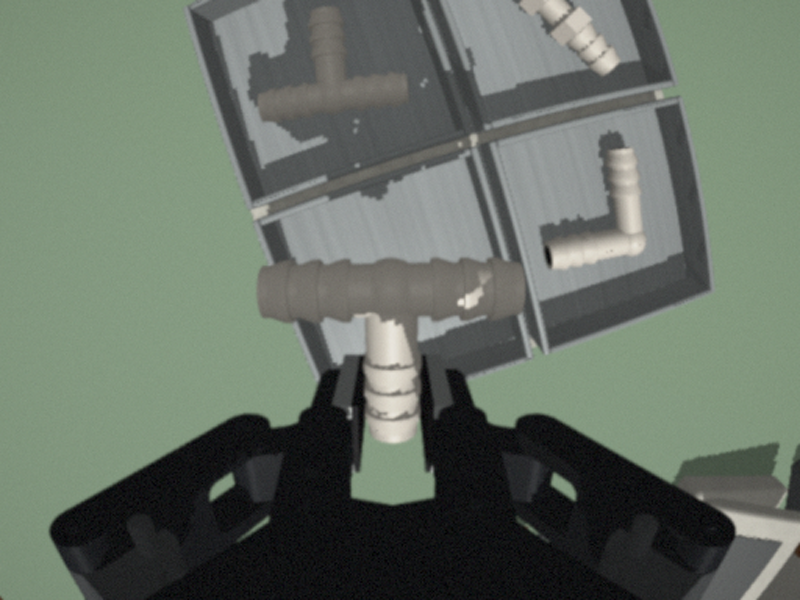

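The far rim of the target tray runs from (262,222) to (480,152), and its right rim ends near (533,355). The run of the held T spans (260,290) to (524,290).

```bash
python3 -c "
from h import *
for q in((262,222),(481,151),(533,355)):print(wr(*q,.038).round(4))
s=env.observe();r=R.from_quat(s['orientation']).as_matrix()
for q in((260,291),(524,289)):print('run',(r.T@(np.append(wr(*q,.142),.142)-s['eef_pos'])).round(4))
go(.457,-.28,.05,-.30)"
```

```text
[ 0.4039 -0.2129]
[ 0.5208 -0.2119]
[ 0.5216 -0.3269]
run [ 0.0349 -0.0388  0.001 ]
run [0.0355 0.039  0.0009]
t 12.85 at [ 0.4551 -0.274   0.1429] q1,q7 [ 0.71 -0.16] grip 0.219 F [ 0.8  0.4 -1.3] tilt [-0.     0.001 -1.   ]
shift now: [-0.0052  0.0036  0.0929]
spin 0.0
shift after spin: [-0.0052  0.0036  0.0929]
```

```bash
python3 -m pendant '{"xyz":[[-0.010,0.004,0.02],[0,0,0.03],[0,0,0.03],[0,0,0.02],[0,0,0.01],[0,0,0],[0,0,0]],"spin":[0,0,0,0,0,0,0],"claw":[-1,-1,-1,-1,-1,-1,-1]}'; python3 -c "
from h import *
go(.456,-.285,.0265,-.30)"
```

```text
time_s: 13.55
eef_pos: [0.4572, -0.2842, 0.0338]
orientation: [0.804, 0.595, 0.0, 0.0]
force: [0.3, 0.3, -1.1]
gripper_width: 0.214
t 13.55 at [ 0.4572 -0.2842  0.0338] q1,q7 [ 0.63 -0.24] grip 0.214 F [ 0.3  0.3 -1.1] tilt [ 0.001  0.    -1.   ]
shift now: [-0.0011 -0.0009  0.0073]
spin 0.003
shift after spin: [-0.0011 -0.0009  0.0073]
```

```bash
python3 -m pendant '{"xyz":[[0,0,0.003],[0,0,0.002],[0,0,0.002],[0,0,0],[0,0,0],[0,0,0],[0,0,0],[0,0,0]],"spin":[0,0,0,0,0,0,0,0],"claw":[-1,-1,-1,-1,-0.1,-0.1,-0.1,-0.1]}'; python3 -m pendant '{"xyz":[[0,0,-0.01],[0,0,-0.03],[0,0,-0.04],[0,0,-0.04],[0,0,-0.04],[0,0,-0.04],[0,0,0],[0,0,0]],"spin":[0,0,0,0,0,0,0,0],"claw":[-0.1,-0.1,-0.1,-0.1,-0.1,-0.1,-0.1,-0.1]}'; python3 -c "
from h import *
go(.456,-.28,.2)
w=cv2.resize(env.grab_frame('wrist'),(400,300));t=env.grab_frame('top')[150:282,90:430]
t=cv2.resize(t,None,fx=2.3,fy=2.3,interpolation=cv2.INTER_CUBIC)
o=np.zeros((300+t.shape[0],800,3),np.uint8);o[:300,:400]=w;o[:300,400:]=cv2.resize(env.grab_frame('side'),(400,300));o[300:,:t.shape[1]]=t[:,:800]
cv2.imwrite('pics/end.png',o[:600])"
```

```text
time_s: 14.35
eef_pos: [0.4563, -0.2851, 0.0262]
orientation: [0.805, 0.594, -0.0, -0.0]
force: [0.9, -0.1, -0.4]
gripper_width: 0.455
time_s: 15.15
eef_pos: [0.4565, -0.2853, 0.2277]
orientation: [0.805, 0.594, 0.0, 0.001]
force: [0.0, -1.1, -0.5]
gripper_width: 0.448
t 15.15 at [ 0.4565 -0.2853  0.2277] q1,q7 [ 0.8  -0.07] grip 0.448 F [ 0.  -1.1 -0.5] tilt [ 0.002 -0.002 -1.   ]
shift now: [ 0.0049 -0.0021  0.0277]
```

View pics/end.png

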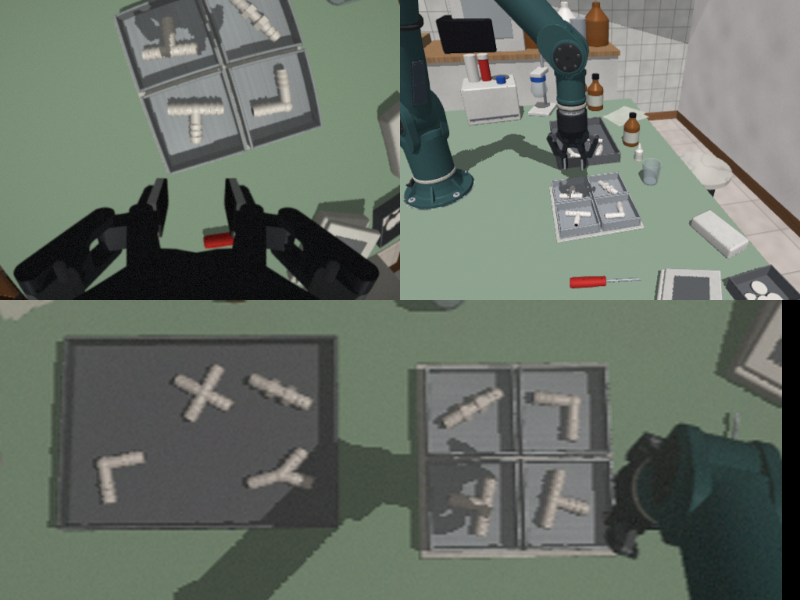

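The wrist, side and top views agree. Both T's lie flat in the near trays, the other four fittings are still in the crate, the far trays are unchanged, and the bench items visible in these views are standing.

```bash
python3 -c "
from workcell import env
print(env.finish_job(),env.observe()['time_s'])"
```

```text
the job is handed in; nothing more can be done
the job is handed in; nothing more can be done
```

Both T-pieces are out of the crate and lie flat, one in each of the two empty trays (the near pair). I handed the job in at about 15 s on the robot's clock, well under the 58 s limit.

- **Final check:** the wrist, side and top pictures agreed. The elbow, cross, Y-piece and coupler are still in the crate, and the elbow and coupler in the taken trays look untouched. The gripper was open and clear of everything.
- **Bench items:** the beaker, amber bottle, one dropper bottle and the screwdriver showed undisturbed in the side view. The other dropper bottle, on the left, was outside the final pictures. I last saw it standing, in the wrist view before the second pick, and the arm never came near it.
- **Forces:** the highest wrist force I read was about 6 N, when the fingertips touched the crate floor on closing.
- **Disagreements:** the top and wrist cameras differed by 3–6 mm on where the T's and trays were. My grips also sat about 4–5 mm off the planned point along the branch; I measured this in the wrist view and corrected for it before placing each piece.

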